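# Load a steel pin into the V-groove drilling jig

### The arm

A 6-joint arm with a two-finger parallel gripper is mounted at the origin on a cart in front of the work surface, level with it; the furniture and walls round the work are solid. World frame = base frame: x ahead of the robot, y to its left, z up, the work surface at z = 0. Lengths are in m, angles in rad, forces in N, time in s.
With the tool pointing down it reaches from about 0.35 to 0.975 m from the base axis. Payload 4.9 kg.
Tool frame: the origin (TCP) lies between the finger pads; the fingertips stand 14 mm ahead of it and the grasp point (between the pads) lies 5 mm behind it; x points along the fingers, y is the direction in which the jaws open and shut, and the axes are right-handed (so a half turn about x gives the same grasp; the last joint's range is limited). The gripper opens to 85 mm and grips with 20 to 120 N. Pads are 22 mm wide; open, the fingers measure 114 mm over their backs; the gripper's body (76 mm by 85 mm) begins 54 mm behind the grasp point. The pads swing forward as they close: fully open they stand 13 mm farther back than shut.
Start: joints at [1.094, 0.053, 1.613, -0, 1.476, -0.119], TCP at [0.219, 0.585, 0.245] pointing down, gripper open.
Joint ranges: [-3.01, 3.01], [-1.01, 2.22], [0.06, 2.58], [-1.02, 4.17], [0.09, 2.62], [-3.14, 3.14]. Speed limits (rad/s): [2.57, 2.57, 3.14, 3.14, 3.14, 3.14].

### API

Orientations are given as a 3x3 rotation matrix whose columns are the frame's x, y, z axes.
In Python, from plant import ctrl gives the robot as it stands.
- The arm moves only by the shell command python3 -m pendant 'ROWS' [FORCE]. ROWS is JSON, a list of rows, each a list of 3 entries, a list of its own where there are three numbers: the shift along the tool's x, y, z in cm, then the turn, a rotation vector about the tool's x, y, z in rad, then the finger opening in cm, from 0 to 8.54. A call has 1 to 12 rows; each row shifts and turns the commanded pose from where the row before left it, along the tool's axes as they then stand; what a row does not reach is not made up. A row lasts 1/12 s, in which the tool goes at most 41.7 mm and 7.16 degrees, less where a joint would pass 70% of its speed; a pose out of reach is approached as far as the arm can. A call is refused whole if a number of a shift passes 4.17 or a number of a turn 0.125, either way. A call with a gripper value outside its range is refused whole. The fingers move at their own pace and stop on an object; FORCE is the grip in N (left out, the last holds). Time passes only in rows, so rows that do not move let the fingers close. It gives the time, the measured TCP pose, the force and the opening at its end, in the units of the state.
- ctrl.get_obs(): the state, without advancing time (a new reading comes with each control period).
- ctrl.get_image(name): name is "scene" or "top"; returns the picture (480x640x3 uint8, blue, green, red); there is no depth.
- ctrl.camera_model(name): a dict with "vfov" (degrees; the focal length in pixels is half the picture's height over the tangent of half this angle, whatever the lens; pixels are square), "cx", "cy" (the principal point, pixels), "rvec" (rotation vector, rad) and "tvec" (3), from world to camera coordinates, as OpenCV has them. Camera axes: x right, y down, z forward; pixel columns grow to the right and rows downward; lengths in m; the calibration is good to about 2 mm. A picture is of the moment at which its call begins. camera_model takes no time and is no camera call.
- ctrl.hand_in(): hands the job in, once; it reports no verdict.
The state is a dict: "clock": time; "q": joint angles; "joint_vel": joint speeds; "tau": joint torques, N m; "ee_pos": TCP position; "tcp_rot": TCP orientation; "force": force on the tool from outside, world axes, zero at the start; "ft_torque": the same for the moment, N m; "opening": opening from 0.0 (shut) to 1.0 (fully open).
Only numpy, scipy, OpenCV 4.12 (cv2) and the standard library are available. Lean on these libraries where they do the work, as an engineer would, in place of code of your own. Each camera call takes 0.05 s, during which the arm holds its last target. There are 200 camera calls.

### The job

Pick up the loose steel pin, lay it in the V-groove of the drilling jig and push it gently along the groove, under the hood, until its end rests against the length stop hidden inside. The stop is held only by friction and has been set, so do not shift it; leave the pin lying home in the groove, let go of it, and do not disturb the cap, the tin or the oilstone.

Things in the scene. Friction and masses are not known exactly. Their poses are not given: they have to be found in the camera images.
- pin_mid (a point): centre of the loose steel pin: plain round bar, 20 mm in diameter, 120 mm long, both ends alike, about 0.3 kg, lying on the table left of the jig. Its y axis runs along the pin (x and z may point anywhere round it). Lying in the groove, this point is 41 mm above the table.
- jig: fixed bare-metal drilling jig, origin at the centre of its underside, z up. Base plate 84 (x) by 262 (y) by 8 mm; on it a block 50 mm wide, y from -120 to +120 mm, flat top 35 mm above the table. A 90 degree V-groove, 16 mm wide, 8 mm deep, runs along y at x = 0, open above from y = -40 to +120 mm; a hood covers the rest. The pin's axis in it is 6 mm above the flat top.
- groove_mouth (a point): centre of the hood's mouth, on the pin's axis in the groove (41 mm up, jig x = 0, y = -40 mm), axes as the jig's; the pin goes in towards -y. 12 mm inside, a light sprung roller presses on the pin from above: pushing takes 1 to 4 N in the open groove and 3 to 7 N from the roller on, which is not yet the stop.
- black_cap: black round cap, 68 mm wide and 37 mm high, standing on the table behind the pin, origin under its centre; leave it alone
- round_tin: flat round dark tin, 72 mm wide and 24 mm high, near the table's front edge, origin under its centre; leave it alone
- oilstone: grey-brown oilstone, 50 x 150 x 24 mm, lying behind the jig, origin under its centre; leave it alone
- hood_top (a point): middle of the hood's roof (70 mm up, jig y = -80 mm; hood 50 mm wide, 80 mm long, tunnel 25 mm wide, far end closed). Under it, unseen, the length stop stands across the groove: its face is 30 to 60 mm inside the mouth, differs each time and is not measured. It stands a push of 10 N but slips beyond about 16 N (plus the drag) and does not spring back.

How it is judged:
On the way:
1. the pin lies in the V-groove, along it (x of pin_mid in the frame of jig between -0.003 and 0.003 m and z of pin_mid in the frame of jig between 0.038 and 0.0435 m and angle between the y axis of pin_mid and the y axis of jig, either way round below 0.05 rad), for 0.2 s.
At the end, for the whole second after the job is handed in: the pin lies in the V-groove (within 3 mm of its axis sideways, 2.5 mm in height and 0.05 rad), its end within 2 mm of the hidden stop's face, released (distance between pin_mid and stop_c0 below 0.066 m and x of pin_mid in the frame of jig between -0.003 and 0.003 m and z of pin_mid in the frame of jig below 0.0435 m and angle between the y axis of pin_mid and the y axis of jig, either way round below 0.05 rad); the robot touches nothing.
It fails at once if the length stop is shifted by more than 3 mm (distance of stop_c0 from where it was at the start of the episode above 0.003 m).
It fails at once if the black cap is moved by more than 20 mm (distance of black_cap from where it was at the start of the episode above 0.02 m).
It fails at once if the round tin is moved by more than 20 mm (distance of round_tin from where it was at the start of the episode above 0.02 m).
It fails at once if the oilstone is moved by more than 20 mm (distance of oilstone from where it was at the start of the episode above 0.02 m).
It also fails if it takes over 58 s, if anything falls off the work surface, if the arm or the gripper's body presses on something with over 40 N, if the wrist force passes 120 N, or if a joint passes its speed limit or range.

## Working session

There is one attempt and no reset: what is moved stays moved. The work goes in short steps, Python scripts to look and compute and a shell command to move; the robot and the scene stay as the last step left them, time stands still between calls to the robot, and variables do not carry over. Pictures are saved under pics/ and viewed, about 8 in all and at most 12, crops included, and the job is handed in when it is done.

```bash
mkdir -p pics; ls
python3 - <<'E'
from plant import ctrl
import cv2
for n in("scene","top"):
    cv2.imwrite(f"pics/{n}0.png",ctrl.get_image(n)); print(n,ctrl.camera_model(n))
o=ctrl.get_obs(); print(o)
E
```

```text
pics
scene {'vfov': 46.57355679510817, 'cx': 324.8744552444142, 'cy': 228.96165675516167, 'rvec': array([ 1.93581114, -0.6513134 ,  0.42488406]), 'tvec': array([-0.35918505,  0.26776887,  0.73018953])}
top {'vfov': 52.06017995218612, 'cx': 317.4949954207666, 'cy': 237.86422441075794, 'rvec': array([ 2.20662216, -2.20360218,  0.04161833]), 'tvec': array([0.15199484, 0.56571306, 0.99256471])}
{'clock': 0.1, 'q': array([ 1.09400145e+00,  5.32757085e-02,  1.61415067e+00,  1.58808079e-05,
        1.47602139e+00, -1.18982407e-01]), 'joint_vel': array([ 3.55692671e-04, -2.36670550e-03, -3.39380579e-03, -5.96804311e-06,
        1.04229011e-03,  3.07474929e-05]), 'tau': array([-1.30628127e-04, -3.94904494e+01, -3.71363926e+01, -1.61825342e-04,
        3.90785848e-03, -1.72014143e-05]), 'ee_pos': array([0.21862691, 0.58493772, 0.24419893]), 'tcp_rot': array([[-8.65418728e-04,  3.50226717e-01,  9.36664560e-01],
       [-1.64095403e-03,  9.36663152e-01, -3.50227707e-01],
       [-9.99998279e-01, -1.84011710e-03, -2.35899891e-04]]), 'force': array([ 0.20975246, -0.28090218, -0.06859163]), 'ft_torque': array([ 0.0444637 , -0.01152269,  0.02080057]), 'opening': 1.0001018250340628}
```

View pics/top0.png

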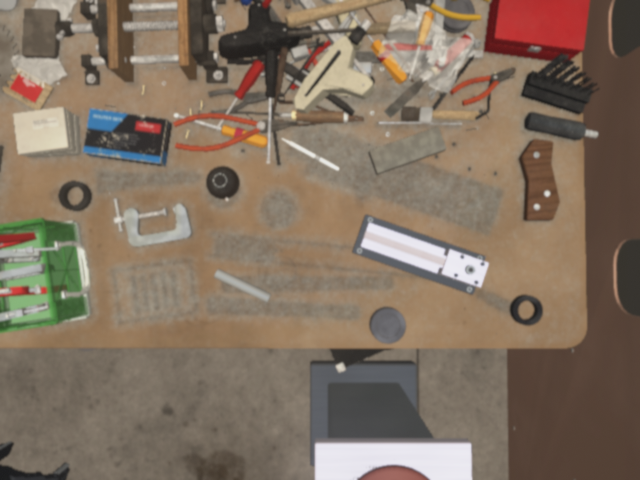

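View pics/scene0.png

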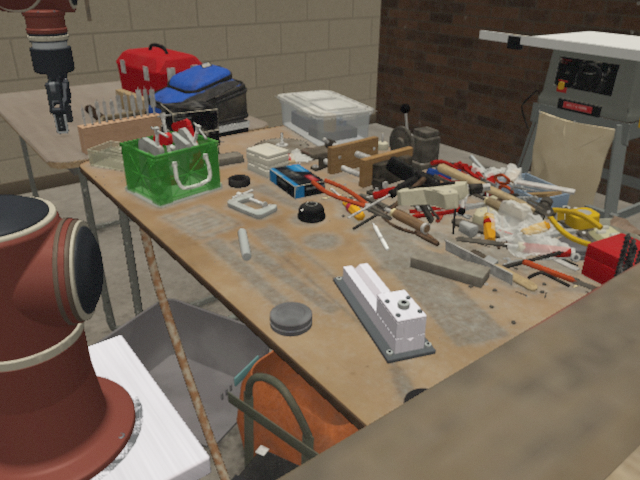

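Top view: the pin runs from about (215,273) to (269,298), the jig's open groove end is near (362,235) and the hood is at (467,268). The cap is at (223,183), the tin at (388,325) and the oilstone at (408,150).

Run:
```python
import cv2,numpy as np
im=cv2.imread("pics/top0.png")
a=cv2.resize(im[255:315,200:285],None,fx=6.5,fy=6.5,interpolation=cv2.INTER_CUBIC)
b=cv2.resize(im[205:305,345:500],None,fx=5,fy=5,interpolation=cv2.INTER_CUBIC)
# draw ticks every 10 px
def tick(c,x0,y0,s):
    for x in range(x0,x0+int(c.shape[1]/s),10): cv2.putText(c,str(x),(int((x-x0+.5)*s),8),0,.3,(0,0,255)); c[10:16,int((x-x0+.5)*s)]=(0,0,255)
    for y in range(y0,y0+int(c.shape[0]/s),10): cv2.putText(c,str(y),(0,int((y-y0+.5)*s)),0,.3,(0,0,255)); c[int((y-y0+.5)*s),20:28]=(0,0,255)
cv2.imwrite("pics/b.png",b)
b=cv2.resize(b,None,fx=.9,fy=.62) if 0 else b
tick(a,200,255,6.5);tick(b,345,205,5)
cv2.imwrite("pics/c1.png",b); cv2.imwrite("pics/c2.png",a)
```

```text
(no output)
```

View pics/c1.png

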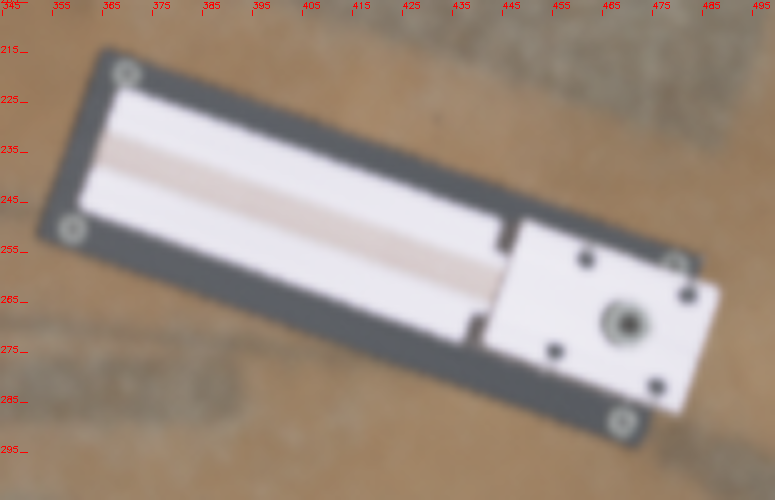

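View pics/c2.png

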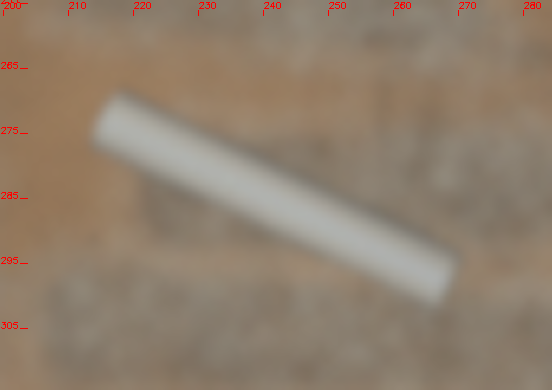

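```bash
cat > h.py <<'E'
import cv2,numpy as np
from plant import ctrl
def K(n):
    m=ctrl.camera_model(n); f=240/np.tan(np.radians(m["vfov"])/2)
    return np.array([[f,0,m["cx"]],[0,f,m["cy"]],[0,0,1.]]),m["rvec"],m["tvec"]
def proj(n,P):
    k,r,t=K(n); return cv2.projectPoints(np.array(P,float).reshape(-1,3),r,t,k,None)[0].reshape(-1,2)
def ray(n,uv,z):
    k,r,t=K(n); R=cv2.Rodrigues(r)[0]; d=R.T@np.linalg.inv(k)@np.array([*uv,1.]); c=-R.T@t
    return c+d*(z-c[2])/d[2]
E
python3 - <<'E'
from h import *
from scipy.optimize import least_squares
px=lambda u,s,x0,y0:((np.array(u)+.5)/s-.5+[x0,y0])
c=px([(102,47),(37,236),(637,445),(705,255),(118,88),(79,209),(523,218),(720,290),(682,412),(483,345)],5,345,205)
# open end (+y) is left in picture
J=np.array([(42,131,8),(-42,131,8),(-42,-131,8),(42,-131,8),(25,120,35),(-25,120,35),(25,-40,70),(25,-120,70),(-25,-120,70),(-25,-40,70)])/1e3
def T(p):
    s,co=np.sin(p[2]),np.cos(p[2]); return J@np.array([[co,s,0],[-s,co,0],[0,0,1]])+[p[0],p[1],0]
r=least_squares(lambda p:(proj("top",T(p))-c).ravel(),[.55,0,0])
print(r.x,(proj("top",T(r.x))-c).round(1).tolist())
x,y,a=r.x;ax=np.array([-np.sin(a),np.cos(a)])
print("axis y",ax,"mouth",np.array([x,y])-.04*ax,"open end",np.array([x,y])+.12*ax)
e=px([(107,118),(448,279)],6.5,200,255)
E=[ray("top",u,.01) for u in e]; print("pin",E,np.linalg.norm(E[0]-E[1]),(E[0]+E[1])/2,"angle",np.arctan2(*(E[0]-E[1])[:2][::-1])); print("jig ang",np.arctan2(ax[1],ax[0]))
for n,u,z in(("cap",(223,182),.037),("tin",(388,325),.024),("stone",(408,150),.024)): print(n,ray("top",u,z))
pj=[ (x,y,.035)]
print("scene check pin",proj("scene",E),"hood corners",proj("scene",T(r.x)[6:]))
E
```

```text
[ 0.53292531 -0.05377206 -0.33324454] [[-0.3, -0.4], [-0.7, 0.5], [0.9, 1.0], [0.3, 0.0], [0.2, 0.1], [-0.1, -0.4], [0.1, 0.2], [0.3, -0.4], [-0.4, -0.1], [-0.2, -0.5]]
axis y [0.32711079 0.944986  ] mouth [ 0.51984088 -0.0915715 ] open end [0.57217861 0.05962626]
pin [array([0.49428516, 0.35890612, 0.01      ]), array([0.44423527, 0.25205611, 0.01      ])] 0.11799117926788205 [0.46926021 0.30548111 0.01      ] angle 1.1327363911635493
jig ang 1.237551787273416
cap [0.67556286 0.34111016 0.037     ]
tin [0.39093229 0.01165452 0.024     ]
stone [ 0.7432169  -0.03014728  0.024     ]
scene check pin [[242.18310564 232.47208049]
 [247.06430621 256.9492597 ]] hood corners [[404.68606686 289.23940762]
 [427.42666049 315.34083974]
 [397.96637837 321.02120947]
 [377.06507065 294.08180011]]
```

Fit residuals are within 1 px, and the pin measures 118 mm against 120, so the poses hold up. I'll move over the pin and then turn.

```bash
python3 -m pendant '[[[0.9,-1.45,2.77],[0,0,0],4.5],[[0.9,-1.45,2.77],[0,0,0],4.5],[[0.9,-1.45,2.77],[0,0,0],4.5],[[0.9,-1.45,2.77],[0,0,0],4.5],[[0.9,-1.45,2.77],[0,0,0],4.5],[[0.9,-1.45,2.77],[0,0,0],4.5],[[0.9,-1.45,2.77],[0,0,0],4.5],[[0.9,-1.45,2.77],[0,0,0],4.5],[[0.9,-1.45,2.77],[0,0,0],4.5],[[0.9,-1.45,2.77],[0,0,0],4.5],[[0.9,-1.45,2.77],[0,0,0],4.5],[[0.9,-1.45,2.77],[0,0,0],4.5]]' 40
python3 -m pendant '[[[0,0,0],[0.125,0,0],4.5],[[0,0,0],[0.125,0,0],4.5],[[0,0,0],[0.125,0,0],4.5],[[0,0,0],[0.125,0,0],4.5],[[0,0,0],[0.125,0,0],4.5],[[0,0,0],[0.125,0,0],4.5],[[0,0,0],[0.125,0,0],4.5],[[0,0,0],[0.125,0,0],4.5],[[0,0,0],[0.125,0,0],4.5],[[0,0,0],[0.125,0,0],4.5],[[0,0,0],[0.125,0,0],4.5],[[0,0,0],[0.125,0,0],4.5]]'
python3 -m pendant '[[[0,0,0],[0.125,0,0],4.5],[[0,0,0],[0.026,0,0],4.5],[[0,0,0],[0,0,0],4.5],[[0,0,0],[0,0,0],4.5]]'
cat >> h.py <<'E'
def go(p,dirz=None):
    "shift in tool axes (cm) to world p; turn vector to have tool x down, tool z along world angle dirz"
    o=ctrl.get_obs(); R=o["tcp_rot"]; print("t",o["clock"],"pos",o["ee_pos"].round(4),"F",o["force"].round(1),"op",round(o["opening"]*8.54,2),"q",o["q"].round(2))
    print("shift cm",(R.T@(np.array(p)-o["ee_pos"])*100).round(2))
    if dirz is not None:
        z=np.array([np.cos(dirz),np.sin(dirz),0]);x=np.array([0,0,-1.]);W=np.c_[x,np.cross(z,x),z]
        print("turn",cv2.Rodrigues(R.T@W)[0].ravel().round(4))
E
python3 - <<'E'
from h import *
go([.4693,.3055,.0195],1.1327-np.pi)
cv2.imwrite("pics/s1.png",cv2.resize(ctrl.get_image("top")[200:330,170:360],None,fx=4,fy=4,interpolation=cv2.INTER_CUBIC))
E
```

```text
clock: 1.1
ee_pos: [0.4698, 0.3046, 0.1364]
tcp_rot: [[-0.001, 0.35, 0.937], [-0.0, 0.937, -0.35], [-1.0, -0.0, -0.001]]
force: [0.2, 0.1, -0.4]
opening: 0.525
clock: 2.1
ee_pos: [0.4689, 0.3058, 0.1367]
tcp_rot: [[-0.001, 0.957, -0.289], [-0.0, -0.289, -0.957], [-1.0, -0.001, 0.001]]
force: [-0.1, 0.1, 0.5]
opening: 0.529
clock: 2.43
ee_pos: [0.469, 0.3059, 0.1369]
tcp_rot: [[-0.001, 0.906, -0.423], [-0.0, -0.423, -0.906], [-1.0, -0.0, 0.001]]
force: [0.3, 0.0, 0.1]
opening: 0.525
t 2.4333 pos [0.469  0.3059 0.1369] F [0.3 0.  0.1] op 4.48 q [ 0.44 -0.01  1.86 -0.    1.29  0.88]
shift cm [1.174e+01 5.000e-02 1.000e-02]
turn [0.0011 0.0007 0.0005]
```

```bash
python3 -m pendant '[[[1.5,0,0],[0,0,0],4.5],[[1.5,0,0],[0,0,0],4.5],[[1.5,0,0],[0,0,0],4.5],[[1.5,0,0],[0,0,0],4.5],[[1.5,0,0],[0,0,0],4.5],[[1.5,0,0],[0,0,0],4.5],[[1.3,0,0],[0,0,0],4.5],[[1.0,0,0],[0,0,0],4.5],[[0.5,0,0],[0,0,0],4.5],[[0,0,0],[0,0,0],4.5],[[0,0,0],[0,0,0],4.5]]'
python3 -c "
from h import *
go([.4693,.3055,.019],1.1327-np.pi)
cv2.imwrite('pics/s2.png',cv2.resize(ctrl.get_image('scene')[150:290,170:330],None,fx=4,fy=4,interpolation=cv2.INTER_CUBIC))"
```

```text
clock: 3.4
ee_pos: [0.4695, 0.3061, 0.0195]
tcp_rot: [[0.0, 0.906, -0.424], [0.0, -0.424, -0.906], [-1.0, 0.0, -0.0]]
force: [0.1, 0.9, 0.1]
opening: 0.526
t 3.4 pos [0.4695 0.3061 0.0195] F [0.1 0.9 0.1] op 4.49 q [ 0.44  0.15  1.91 -0.    1.07  0.88]
shift cm [0.05 0.01 0.06]
turn [ 0.0002 -0.0001 -0.0001]
```

View pics/s2.png

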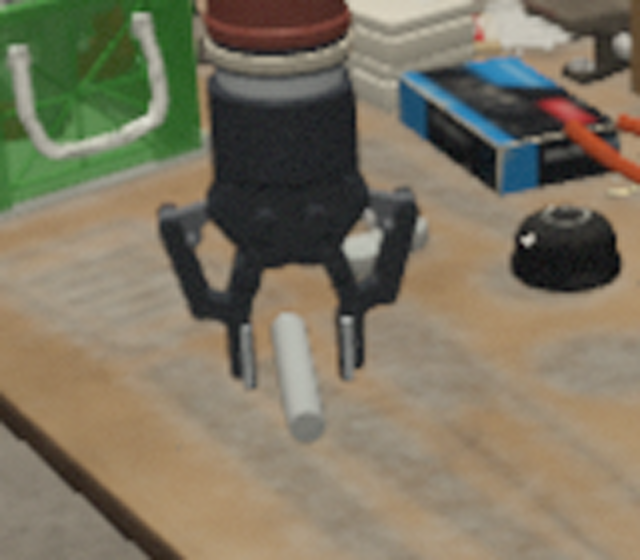

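The fingers straddle the pin (near end at crop (307,428), about the middle of the pin between the pads). Closing and lifting.

```bash
python3 -m pendant '[[[0,0,0],[0,0,0],1.5],[[0,0,0],[0,0,0],1.5],[[0,0,0],[0,0,0],1.5],[[0,0,0],[0,0,0],1.5],[[0,0,0],[0,0,0],1.5],[[0,0,0],[0,0,0],1.5],[[0,0,0],[0,0,0],1.5],[[0,0,0],[0,0,0],1.5]]' 50
python3 -m pendant '[[[-0.5,0,0],[0,0,0],1.5],[[-1,0,0],[0,0,0],1.5],[[-1.5,0,0],[0,0,0],1.5],[[-1.5,0,0],[0,0,0],1.5],[[-1.5,0,0],[0,0,0],1.5],[[-1.5,0,0],[0,0,0],1.5],[[-1.5,0,0],[0,0,0],1.5],[[-1,0,0],[0,0,0],1.5],[[0,0,0],[0,0,0],1.5],[[0,0,0],[0,0,0],1.5]]'
python3 -c "
from h import *
c=np.array([0.5329,-0.0538]);ax=np.array([.3271,.9450])
p=c+.03*ax
go([p[0],p[1],.12],1.2376-np.pi)"
```

```text
clock: 4.12
ee_pos: [0.4702, 0.3064, 0.0205]
tcp_rot: [[0.002, 0.906, -0.424], [0.001, -0.424, -0.906], [-1.0, 0.001, -0.001]]
force: [-0.3, -0.7, 5.7]
opening: 0.209
clock: 4.95
ee_pos: [0.4693, 0.306, 0.1196]
tcp_rot: [[0.001, 0.906, -0.424], [0.0, -0.424, -0.906], [-1.0, 0.0, -0.001]]
force: [-0.5, -0.8, -2.9]
opening: 0.206
t 4.95 pos [0.4693 0.306  0.1196] F [-0.5 -0.8 -2.9] op 1.76 q [ 0.45  0.01  1.87 -0.    1.26  0.88]
shift cm [-0.04 20.71 26.91]
turn [-0.1048 -0.0005 -0.0005]
```

```bash
python3 -c "
from h import *
cv2.imwrite('pics/s3.png',cv2.resize(ctrl.get_image('scene')[150:260,190:310],None,fx=5,fy=5,interpolation=cv2.INTER_CUBIC))"
```

```text
(no output)
```

View pics/s3.png

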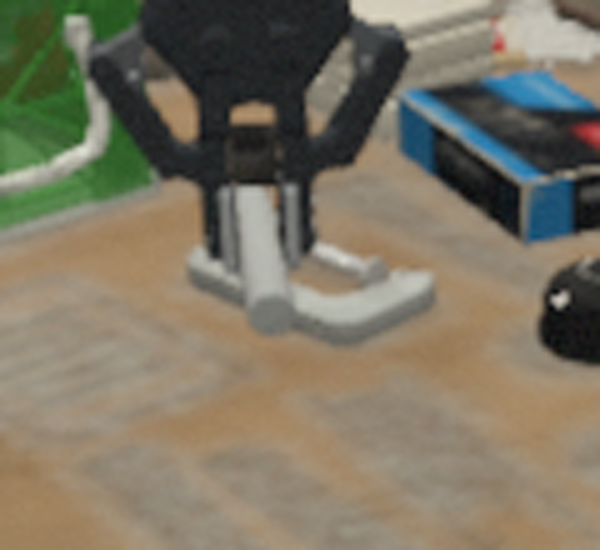

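```bash
python3 -c "
from h import *
d=np.array([-.424,-.906,0]);t=np.array([.4693,.306,.1196])
for off in(-.0,-.005,-.010,-.015):
  for s in (.055,.06,.065): print(off,s,(proj('scene',t+s*d+[0,0,off])[0]-[190,150])*5)
print(proj('scene',[[.44423,.25205,.01]]))"
```

```text
-0.0 0.055 [270.1661845  286.67889809]
-0.0 0.06 [271.28675643 291.5895109 ]
-0.0 0.065 [272.41630145 296.53944589]
-0.005 0.055 [270.81901721 298.21815339]
-0.005 0.06 [271.94000418 303.16512551]
-0.005 0.065 [273.06995    308.15163347]
-0.01 0.055 [271.46932101 309.71270857]
-0.01 0.06 [272.59071137 314.69572103]
-0.01 0.065 [273.7210463  319.71847962]
-0.015 0.055 [272.11711057 321.16282287]
-0.015 0.06 [273.23889278 326.18155959]
-0.015 0.065 [274.36960525 331.24024939]
[[247.06359702 256.95111422]]
```

```bash
python3 -m pendant '[[[0,1,1.3],[0,0,0],1.5],[[0,1.8,2.3],[0,0,0],1.5],[[0,1.8,2.3],[0,0,0],1.5],[[0,1.8,2.3],[0,0,0],1.5],[[0,1.8,2.3],[0,0,0],1.5],[[0,1.8,2.3],[0,0,0],1.5],[[0,1.8,2.3],[0,0,0],1.5],[[0,1.8,2.3],[0,0,0],1.5],[[0,1.8,2.3],[0,0,0],1.5],[[0,1.8,2.3],[0,0,0],1.5],[[0,1.8,2.3],[0,0,0],1.5],[[0,1.7,2.6],[0,0,0],1.5]]'
python3 -m pendant '[[[0,0,0],[-0.1,0,0],1.5],[[0,0,0],[-0.005,0,0],1.5],[[0,0,0],[0,0,0],1.5],[[0,0,0],[0,0,0],1.5],[[0,0,0],[0,0,0],1.5]]'
python3 -c "
from h import *
c=np.array([0.5329,-0.0538]);ax=np.array([.3271,.9450])
p=c+.03*ax
go([p[0],p[1],.06],1.2376-np.pi)"
```

```text
clock: 6.0
ee_pos: [0.5419, -0.0265, 0.1176]
tcp_rot: [[-0.003, 0.906, -0.424], [0.001, -0.424, -0.906], [-1.0, -0.003, 0.0]]
force: [1.7, 0.2, -2.8]
opening: 0.206
clock: 6.42
ee_pos: [0.5422, -0.0245, 0.1187]
tcp_rot: [[-0.001, 0.945, -0.327], [0.0, -0.327, -0.945], [-1.0, -0.001, 0.0]]
force: [0.1, 0.3, -2.1]
opening: 0.206
t 6.4167 pos [ 0.5422 -0.0245  0.1187] F [ 0.1  0.3 -2.1] op 1.76 q [-0.18 -0.03  1.91  0.    1.26  0.15]
shift cm [5.87 0.09 0.08]
turn [0.0003 0.0001 0.0012]
```

```bash
python3 -m pendant '[[[0.8,0.05,0.05],[0,0,0],1.5],[[1.2,0.05,0.05],[0,0,0],1.5],[[1.2,0,0],[0,0,0],1.5],[[1.2,0,0],[0,0,0],1.5],[[0.8,0,0],[0,0,0],1.5],[[0.4,0,0],[0,0,0],1.5],[[0,0,0],[0,0,0],1.5],[[0,0,0],[0,0,0],1.5]]'
python3 -c "
from h import *
c=np.array([0.5329,-0.0538]);ax=np.array([.3271,.9450])
p=c+.03*ax
go([p[0],p[1],.051],1.2376-np.pi)
a=cv2.resize(ctrl.get_image('scene')[240:365,320:440],None,fx=4.5,fy=4.5,interpolation=cv2.INTER_CUBIC)
b=cv2.resize(ctrl.get_image('top')[205:305,345:500],None,fx=2.4,fy=2.4,interpolation=cv2.INTER_CUBIC)
cv2.imwrite('pics/s4.png',a);cv2.imwrite('pics/t4.png',b)"
```

```text
clock: 7.08
ee_pos: [0.5432, -0.0266, 0.063]
tcp_rot: [[-0.0, 0.945, -0.327], [0.0, -0.327, -0.945], [-1.0, -0.0, 0.0]]
force: [0.6, 0.2, -2.7]
opening: 0.213
t 7.0833 pos [ 0.5432 -0.0266  0.063 ] F [ 0.6  0.2 -2.7] op 1.82 q [-0.19  0.05  1.94 -0.    1.15  0.15]
shift cm [ 1.2  -0.09 -0.1 ]
turn [0.0001 0.0001 0.0005]
```

View pics/s4.png

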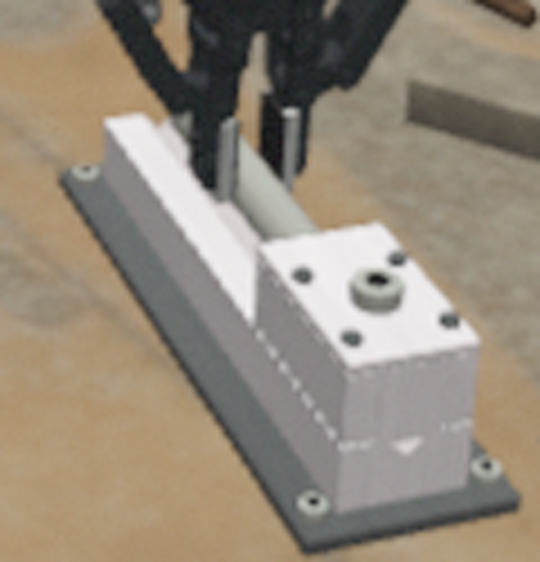

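The pin hangs over the groove, in line with it and short of the hood. Lowering in small steps with force checks.

```bash
python3 -m pendant '[[[0.3,-0.1,-0.1],[0,0,0],1.5],[[0.3,0,0],[0,0,0],1.5],[[0.2,0,0],[0,0,0],1.5],[[0,0,0],[0,0,0],1.5],[[0,0,0],[0,0,0],1.5]]'
python3 -m pendant '[[[0.1,0,0],[0,0,0],1.5],[[0.1,0,0],[0,0,0],1.5],[[0,0,0],[0,0,0],1.5],[[0,0,0],[0,0,0],1.5]]'
python3 -m pendant '[[[0.1,0,0],[0,0,0],1.5],[[0,0,0],[0,0,0],1.5],[[0,0,0],[0,0,0],1.5]]'
```

```text
clock: 7.6
ee_pos: [0.5425, -0.0254, 0.0551]
tcp_rot: [[-0.0, 0.945, -0.327], [0.0, -0.327, -0.945], [-1.0, -0.0, 0.0]]
force: [0.6, 0.7, -2.5]
opening: 0.211
clock: 7.93
ee_pos: [0.5426, -0.0254, 0.0532]
tcp_rot: [[-0.0, 0.945, -0.327], [0.0, -0.327, -0.945], [-1.0, -0.0, 0.0]]
force: [0.4, -0.0, -2.7]
opening: 0.207
clock: 8.18
ee_pos: [0.5426, -0.0254, 0.0522]
tcp_rot: [[-0.0, 0.945, -0.327], [0.0, -0.327, -0.945], [-1.0, -0.0, 0.0]]
force: [0.3, -0.1, -2.3]
opening: 0.208
```

```bash
python3 -m pendant '[[[0.1,0,0],[0,0,0],1.5],[[0,0,0],[0,0,0],1.5],[[0,0,0],[0,0,0],1.5]]'
python3 -m pendant '[[[0.1,0,0],[0,0,0],1.5],[[0,0,0],[0,0,0],1.5],[[0,0,0],[0,0,0],1.5]]'
```

```text
clock: 8.43
ee_pos: [0.5428, -0.0254, 0.0518]
tcp_rot: [[0.0, 0.945, -0.327], [-0.0, -0.327, -0.945], [-1.0, 0.0, 0.0]]
force: [-1.2, 0.5, 2.6]
opening: 0.212
clock: 8.68
ee_pos: [0.5428, -0.0254, 0.0517]
tcp_rot: [[-0.001, 0.945, -0.327], [-0.0, -0.327, -0.945], [-1.0, -0.0, 0.0]]
force: [-5.1, 1.9, 8.2]
opening: 0.21
```

Contact at TCP 0.0517. With the 10.5 mm grasp offset that puts the axis at 0.0412, so the pin is seated. Releasing, backing up and checking.

```bash
python3 -m pendant '[[[-0.1,-0.05,0],[0,0,0],1.5],[[0,0,0],[0,0,0],2.5],[[0,0,0],[0,0,0],3.5],[[0,0,0],[0,0,0],4],[[0,0,0],[0,0,0],4],[[-0.5,0,0],[0,0,0],4],[[-1.0,0,0],[0,0,0],4],[[-1.5,0,0],[0,0,0],4],[[-1.5,0,0],[0,0,0],4],[[-1.5,0,0],[0,0,0],3],[[0,0,0],[0,0,0],2],[[0,0,0],[0,0,0],1]]' 30
python3 -m pendant '[[[0,0,-1.5],[0,0,0],0],[[0,0,-2],[0,0,0],0],[[0,0,-2],[0,0,0],0],[[0,0,-2],[0,0,0],0],[[0,0,-1.5],[0,0,0],0],[[0,0,-1],[0,0,0],0],[[0,0,0],[0,0,0],0],[[0,0,0],[0,0,0],0]]'
python3 -c "
from h import *
c=np.array([0.5329,-0.0538]);ax=np.array([.3271,.9450])
p=c+.12*ax
go([p[0],p[1],.053],1.2376-np.pi)
a=cv2.resize(ctrl.get_image('scene')[225:350,320:440],None,fx=4.5,fy=4.5,interpolation=cv2.INTER_CUBIC)
b=cv2.resize(ctrl.get_image('top')[205:305,345:500],None,fx=2.4,fy=2.4,interpolation=cv2.INTER_CUBIC)
h=np.zeros((562,912,3),np.uint8);h[:,:540]=a;h[:240,540:]=b
cv2.imwrite('pics/s5.png',cv2.resize(h,(790,487)))"
```

```text
clock: 9.68
ee_pos: [0.5433, -0.0254, 0.113]
tcp_rot: [[0.003, 0.945, -0.327], [-0.001, -0.327, -0.945], [-1.0, 0.003, -0.0]]
force: [0.2, -0.2, -0.6]
opening: 0.125
clock: 10.35
ee_pos: [0.5744, 0.0693, 0.1105]
tcp_rot: [[-0.001, 0.945, -0.326], [-0.0, -0.326, -0.945], [-1.0, -0.001, 0.001]]
force: [-0.0, -0.4, -0.2]
opening: 0.001
t 10.35 pos [0.5744 0.0693 0.1105] F [-0.  -0.4 -0.2] op 0.0 q [-0.01  0.07  1.83 -0.    1.24  0.32]
shift cm [5.75 0.11 0.98]
turn [0.0011 0.0009 0.0012]
```

View pics/s5.png

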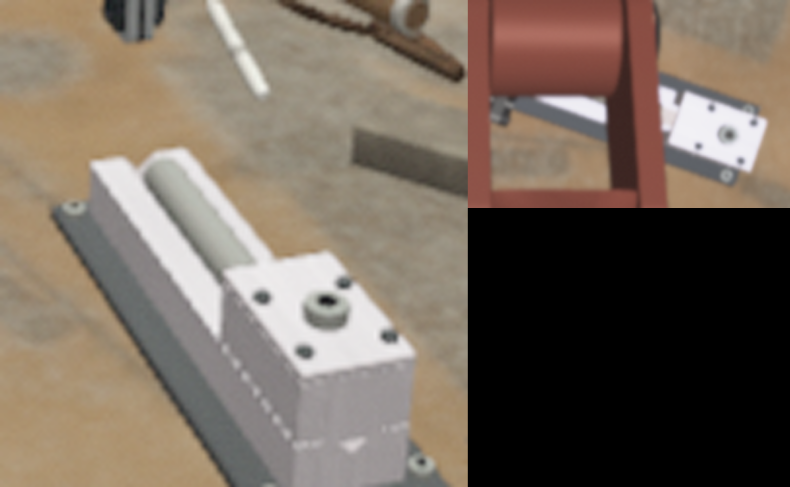

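The pin lies in the groove, with its rear end at crop (160,168), about 30 mm short of the block's open end. The gripper is shut and behind it. Lowering, then approaching to push.

```bash
python3 -m pendant '[[[1,0.1,0],[0,0,0],0],[[1.5,0,0],[0,0,0],0],[[1.5,0,0],[0,0,0],0],[[1.2,0,0],[0,0,0],0],[[0.6,0,0],[0,0,0],0],[[0,0,0],[0,0,0],0],[[0,0,0],[0,0,0],0]]'
python3 -m pendant '[[[0,0,0.4],[0,0,0],0],[[0,0,0.5],[0,0,0],0],[[0,0,0.5],[0,0,0],0],[[0,0,0.3],[0,0,0],0],[[0,0,0],[0,0,0],0],[[0,0,0],[0,0,0],0]]'
python3 -c "
from h import *
c=np.array([0.5329,-0.0538]);ax=np.array([.3271,.9450])
p=c+.10*ax
go([p[0],p[1],.052],1.2376-np.pi)"
```

```text
clock: 11.03
ee_pos: [0.5756, 0.0687, 0.053]
tcp_rot: [[-0.001, 0.945, -0.327], [-0.0, -0.327, -0.945], [-1.0, -0.001, 0.0]]
force: [0.7, -0.3, 0.4]
opening: 0.002
clock: 11.53
ee_pos: [0.5703, 0.0526, 0.0536]
tcp_rot: [[0.0, 0.945, -0.327], [0.0, -0.327, -0.945], [-1.0, 0.0, -0.0]]
force: [0.5, 0.7, -0.7]
opening: -0.001
t 11.5333 pos [0.5703 0.0526 0.0536] F [ 0.5  0.7 -0.7] op -0.01 q [-0.04  0.13  1.88  0.    1.14  0.3 ]
shift cm [ 0.16 -0.06  1.28]
turn [-0.0004 -0.0002 -0.0004]
```

```bash
cat > g.py <<'E'
# read-only check: push force along the groove and tool position in the jig frame; fails if above the limit
import sys,numpy as np
from plant import ctrl
o=ctrl.get_obs();ax=np.array([.3271,.9450,0]);xx=np.array([.945,-.3271,0]);d=o["ee_pos"]-[.5329,-.0538,0]
F=o["force"]@ax
print("t %.2f F %.1f Fx %.1f Fz %.1f | y %.1f x %.1f z %.1f mm"%(o["clock"],F,o["force"]@xx,o["force"][2],d@ax*1e3,d@xx*1e3,d[2]*1e3))
sys.exit(F>float(sys.argv[1]))
E
python3 -m pendant '[[[0.1,-0.05,0.2],[0,0,0],0],[[0,0,0.2],[0,0,0],0],[[0,0,0.2],[0,0,0],0],[[0,0,0.1],[0,0,0],0],[[0,0,0],[0,0,0],0]]' >/dev/null; python3 g.py 2 &&
python3 -m pendant '[[[0,0,0.1],[0,0,0],0],[[0,0,0.1],[0,0,0],0],[[0,0,0.1],[0,0,0],0],[[0,0,0],[0,0,0],0]]'  >/dev/null; python3 g.py 2 &&
python3 -m pendant '[[[0,0,0.1],[0,0,0],0],[[0,0,0.1],[0,0,0],0],[[0,0,0.1],[0,0,0],0],[[0,0,0],[0,0,0],0]]'  >/dev/null; python3 g.py 2 &&
python3 -m pendant '[[[0,0,0.1],[0,0,0],0],[[0,0,0.1],[0,0,0],0],[[0,0,0.1],[0,0,0],0],[[0,0,0],[0,0,0],0]]'  >/dev/null; python3 g.py 2
```

```text
t 11.95 F 0.2 Fx -0.8 Fz -0.6 | y 105.9 x -0.1 z 52.3 mm
t 11.95 F 0.2 Fx -0.8 Fz -0.6 | y 105.9 x -0.1 z 52.3 mm
t 11.95 F 0.2 Fx -0.8 Fz -0.6 | y 105.9 x -0.1 z 52.3 mm
t 11.95 F 0.2 Fx -0.8 Fz -0.6 | y 105.9 x -0.1 z 52.3 mmFalse
False
False
False
```

```bash
sed -i 's/sys.exit(.*/sys.exit(int(F>float(sys.argv[1])))/' g.py
python3 -m pendant '[[[0,0,0.1],[0,0,0],0],[[0,0,0.1],[0,0,0],0],[[0,0,0.1],[0,0,0],0],[[0,0,0],[0,0,0],0]]'  >/dev/null; python3 g.py 2 &&
python3 -m pendant '[[[0,0,0.1],[0,0,0],0],[[0,0,0.1],[0,0,0],0],[[0,0,0.1],[0,0,0],0],[[0,0,0],[0,0,0],0]]'  >/dev/null && python3 g.py 2 &&
python3 -m pendant '[[[0,0,0.1],[0,0,0],0],[[0,0,0.1],[0,0,0],0],[[0,0,0.1],[0,0,0],0],[[0,0,0],[0,0,0],0]]'  >/dev/null && python3 g.py 2
```

```text
t 12.28 F -0.4 Fx -0.4 Fz 0.3 | y 102.9 x -0.1 z 52.3 mm
t 12.62 F 1.0 Fx 0.8 Fz -1.3 | y 100.2 x -0.1 z 52.3 mm
t 12.95 F 2.7 Fx -0.8 Fz -0.3 | y 97.0 x -0.1 z 52.3 mm
```

```bash
P(){ :; }
python3 -m pendant '[[[0,0,0.1],[0,0,0],0],[[0,0,0.1],[0,0,0],0],[[0,0,0.1],[0,0,0],0],[[0,0,0.1],[0,0,0],0]]'  >/dev/null && python3 g.py 6 &&
python3 -m pendant '[[[0,0,0.1],[0,0,0],0],[[0,0,0.1],[0,0,0],0],[[0,0,0.1],[0,0,0],0],[[0,0,0.1],[0,0,0],0]]'  >/dev/null && python3 g.py 6 &&
python3 -m pendant '[[[0,0,0.1],[0,0,0],0],[[0,0,0.1],[0,0,0],0],[[0,0,0.1],[0,0,0],0],[[0,0,0.1],[0,0,0],0]]'  >/dev/null && python3 g.py 6 &&
python3 -m pendant '[[[0,0,0.1],[0,0,0],0],[[0,0,0.1],[0,0,0],0],[[0,0,0.1],[0,0,0],0],[[0,0,0.1],[0,0,0],0]]'  >/dev/null && python3 g.py 6
```

```text
t 13.28 F 2.3 Fx -0.4 Fz 0.0 | y 93.0 x -0.1 z 52.3 mm
t 13.62 F 2.6 Fx -0.7 Fz 0.8 | y 89.0 x -0.1 z 52.3 mm
t 13.95 F 3.3 Fx -1.4 Fz 0.5 | y 85.0 x -0.1 z 52.3 mm
t 14.28 F 5.0 Fx -0.6 Fz -0.1 | y 81.5 x -0.1 z 52.4 mm
```

```bash
python3 -m pendant '[[[0,0,0.1],[0,0,0],0],[[0,0,0.1],[0,0,0],0],[[0,0,0.1],[0,0,0],0]]'  >/dev/null && python3 g.py 8 &&
python3 -m pendant '[[[0,0,0.1],[0,0,0],0],[[0,0,0.1],[0,0,0],0],[[0,0,0.1],[0,0,0],0]]'  >/dev/null && python3 g.py 8 &&
python3 -m pendant '[[[0,0,0.1],[0,0,0],0],[[0,0,0.1],[0,0,0],0],[[0,0,0.1],[0,0,0],0]]'  >/dev/null && python3 g.py 8 &&
python3 -m pendant '[[[0,0,0.1],[0,0,0],0],[[0,0,0.1],[0,0,0],0]]'  >/dev/null && python3 g.py 8 &&
python3 -m pendant '[[[0,0,0.1],[0,0,0],0],[[0,0,0.1],[0,0,0],0]]'  >/dev/null && python3 g.py 8
```

```text
t 14.53 F 3.9 Fx -1.5 Fz 0.7 | y 78.1 x -0.1 z 52.3 mm
t 14.78 F 3.7 Fx -0.6 Fz 0.5 | y 75.0 x -0.1 z 52.3 mm
t 15.03 F 4.7 Fx -2.0 Fz 1.3 | y 72.0 x -0.1 z 52.3 mm
t 15.20 F 4.9 Fx -1.4 Fz 1.1 | y 70.0 x -0.1 z 52.3 mm
t 15.37 F 5.0 Fx -1.9 Fz 1.2 | y 68.0 x -0.2 z 52.3 mm
```

```bash
python3 -m pendant '[[[0,0,0.05],[0,0,0],0],[[0,0,0.05],[0,0,0],0]]'  >/dev/null && python3 g.py 7.5 &&
python3 -m pendant '[[[0,0,0.05],[0,0,0],0],[[0,0,0.05],[0,0,0],0]]'  >/dev/null && python3 g.py 7.5 &&
python3 -m pendant '[[[0,0,0.05],[0,0,0],0],[[0,0,0.05],[0,0,0],0]]'  >/dev/null && python3 g.py 7.5 &&
python3 -m pendant '[[[0,0,0.05],[0,0,0],0],[[0,0,0.05],[0,0,0],0]]'  >/dev/null && python3 g.py 7.5 &&
python3 -m pendant '[[[0,0,0.05],[0,0,0],0],[[0,0,0.05],[0,0,0],0]]'  >/dev/null && python3 g.py 7.5 &&
python3 -m pendant '[[[0,0,0.05],[0,0,0],0],[[0,0,0.05],[0,0,0],0]]'  >/dev/null && python3 g.py 7.5 &&
python3 -m pendant '[[[0,0,0.05],[0,0,0],0],[[0,0,0.05],[0,0,0],0]]'  >/dev/null && python3 g.py 7.5 &&
python3 -m pendant '[[[0,0,0.05],[0,0,0],0],[[0,0,0.05],[0,0,0],0]]'  >/dev/null && python3 g.py 7.5 &&
python3 -m pendant '[[[0,0,0.05],[0,0,0],0],[[0,0,0.05],[0,0,0],0]]'  >/dev/null && python3 g.py 7.5 &&
python3 -m pendant '[[[0,0,0.05],[0,0,0],0],[[0,0,0.05],[0,0,0],0]]'  >/dev/null && python3 g.py 7.5
```

```text
t 15.53 F 5.1 Fx -1.3 Fz 1.1 | y 67.0 x -0.2 z 52.3 mm
t 15.70 F 4.5 Fx -1.6 Fz 2.3 | y 66.0 x -0.2 z 52.3 mm
t 15.87 F 4.2 Fx -1.6 Fz 1.1 | y 65.0 x -0.2 z 52.3 mm
t 16.03 F 4.5 Fx -2.3 Fz 2.0 | y 64.0 x -0.2 z 52.3 mm
t 16.20 F 4.9 Fx -1.8 Fz 1.1 | y 63.1 x -0.2 z 52.3 mm
t 16.37 F 6.1 Fx -2.2 Fz 0.8 | y 62.0 x -0.2 z 52.3 mm
t 16.53 F 5.0 Fx -1.7 Fz 0.6 | y 61.0 x -0.2 z 52.3 mm
t 16.70 F 5.9 Fx -1.1 Fz 1.0 | y 60.1 x -0.2 z 52.3 mm
t 16.87 F 4.8 Fx -1.2 Fz 1.3 | y 59.0 x -0.2 z 52.3 mm
t 17.03 F 4.3 Fx -1.6 Fz 1.5 | y 58.0 x -0.2 z 52.3 mm
```

```bash
python3 -m pendant '[[[0,0,0.05],[0,0,0],0],[[0,0,0.05],[0,0,0],0]]'  >/dev/null && python3 g.py 7.5 &&
python3 -m pendant '[[[0,0,0.05],[0,0,0],0],[[0,0,0.05],[0,0,0],0]]'  >/dev/null && python3 g.py 7.5 &&
python3 -m pendant '[[[0,0,0.05],[0,0,0],0],[[0,0,0.05],[0,0,0],0]]'  >/dev/null && python3 g.py 7.5 &&
python3 -m pendant '[[[0,0,0.05],[0,0,0],0],[[0,0,0.05],[0,0,0],0]]'  >/dev/null && python3 g.py 7.5 &&
python3 -m pendant '[[[0,0,0.05],[0,0,0],0],[[0,0,0.05],[0,0,0],0]]'  >/dev/null && python3 g.py 7.5 &&
python3 -m pendant '[[[0,0,0.05],[0,0,0],0],[[0,0,0.05],[0,0,0],0]]'  >/dev/null && python3 g.py 7.5 &&
python3 -m pendant '[[[0,0,0.05],[0,0,0],0],[[0,0,0.05],[0,0,0],0]]'  >/dev/null && python3 g.py 7.5 &&
python3 -m pendant '[[[0,0,0.05],[0,0,0],0],[[0,0,0.05],[0,0,0],0]]'  >/dev/null && python3 g.py 7.5 &&
python3 -m pendant '[[[0,0,0.05],[0,0,0],0],[[0,0,0.05],[0,0,0],0]]'  >/dev/null && python3 g.py 7.5 &&
python3 -m pendant '[[[0,0,0.05],[0,0,0],0],[[0,0,0.05],[0,0,0],0]]'  >/dev/null && python3 g.py 7.5
```

```text
t 17.20 F 5.6 Fx -2.1 Fz 1.3 | y 57.0 x -0.2 z 52.3 mm
t 17.37 F 5.3 Fx -2.8 Fz 1.9 | y 56.0 x -0.2 z 52.3 mm
t 17.53 F 5.0 Fx -1.9 Fz 1.7 | y 55.0 x -0.2 z 52.3 mm
t 17.70 F 5.1 Fx -2.1 Fz 1.7 | y 54.1 x -0.2 z 52.3 mm
t 17.87 F 4.3 Fx -3.0 Fz 0.8 | y 53.0 x -0.2 z 52.3 mm
t 18.03 F 5.3 Fx -2.0 Fz 2.6 | y 52.1 x -0.3 z 52.3 mm
t 18.20 F 4.6 Fx -1.8 Fz 2.0 | y 51.1 x -0.3 z 52.3 mm
t 18.37 F 4.9 Fx -2.1 Fz 1.3 | y 50.1 x -0.3 z 52.3 mm
t 18.53 F 4.4 Fx -2.0 Fz 1.6 | y 49.1 x -0.2 z 52.3 mm
t 18.70 F 4.7 Fx -1.9 Fz 1.0 | y 48.0 x -0.3 z 52.3 mm
```

```bash
python3 -m pendant '[[[0,0,0.05],[0,0,0],0],[[0,0,0.05],[0,0,0],0]]'  >/dev/null && python3 g.py 7.5 &&
python3 -m pendant '[[[0,0,0.05],[0,0,0],0],[[0,0,0.05],[0,0,0],0]]'  >/dev/null && python3 g.py 7.5 &&
python3 -m pendant '[[[0,0,0.05],[0,0,0],0],[[0,0,0.05],[0,0,0],0]]'  >/dev/null && python3 g.py 7.5 &&
python3 -m pendant '[[[0,0,0.05],[0,0,0],0],[[0,0,0.05],[0,0,0],0]]'  >/dev/null && python3 g.py 7.5 &&
python3 -m pendant '[[[0,0,0.05],[0,0,0],0],[[0,0,0.05],[0,0,0],0]]'  >/dev/null && python3 g.py 7.5 &&
python3 -m pendant '[[[0,0,0.05],[0,0,0],0],[[0,0,0.05],[0,0,0],0]]'  >/dev/null && python3 g.py 7.5 &&
python3 -m pendant '[[[0,0,0.05],[0,0,0],0],[[0,0,0.05],[0,0,0],0]]'  >/dev/null && python3 g.py 7.5 &&
python3 -m pendant '[[[0,0,0.05],[0,0,0],0],[[0,0,0.05],[0,0,0],0]]'  >/dev/null && python3 g.py 7.5 &&
python3 -m pendant '[[[0,0,0.05],[0,0,0],0],[[0,0,0.05],[0,0,0],0]]'  >/dev/null && python3 g.py 7.5
```

```text
t 18.87 F 5.4 Fx -2.1 Fz 2.3 | y 47.1 x -0.3 z 52.3 mm
t 19.03 F 4.9 Fx -1.7 Fz 0.9 | y 46.1 x -0.3 z 52.3 mm
t 19.20 F 4.6 Fx -1.5 Fz 0.9 | y 45.1 x -0.3 z 52.3 mm
t 19.37 F 4.4 Fx -1.9 Fz 1.0 | y 44.1 x -0.3 z 52.3 mm
t 19.53 F 4.4 Fx -0.9 Fz 1.8 | y 43.1 x -0.3 z 52.3 mm
t 19.70 F 4.7 Fx -1.9 Fz 2.1 | y 42.1 x -0.3 z 52.3 mm
t 19.87 F 4.5 Fx -1.2 Fz 1.3 | y 41.1 x -0.3 z 52.3 mm
t 20.03 F 5.2 Fx -1.5 Fz 2.0 | y 40.1 x -0.3 z 52.3 mm
t 20.20 F 4.8 Fx -2.2 Fz 1.1 | y 39.1 x -0.3 z 52.3 mm
```

```bash
python3 -m pendant '[[[0,0,0.05],[0,0,0],0],[[0,0,0.05],[0,0,0],0]]'  >/dev/null && python3 g.py 7.5 &&
python3 -m pendant '[[[0,0,0.05],[0,0,0],0],[[0,0,0.05],[0,0,0],0]]'  >/dev/null && python3 g.py 7.5 &&
python3 -m pendant '[[[0,0,0.05],[0,0,0],0],[[0,0,0.05],[0,0,0],0]]'  >/dev/null && python3 g.py 7.5 &&
python3 -m pendant '[[[0,0,0.05],[0,0,0],0],[[0,0,0.05],[0,0,0],0]]'  >/dev/null && python3 g.py 7.5 &&
python3 -m pendant '[[[0,0,0.05],[0,0,0],0],[[0,0,0.05],[0,0,0],0]]'  >/dev/null && python3 g.py 7.5 &&
python3 -m pendant '[[[0,0,0.05],[0,0,0],0],[[0,0,0.05],[0,0,0],0]]'  >/dev/null && python3 g.py 7.5 &&
python3 -m pendant '[[[0,0,0.05],[0,0,0],0],[[0,0,0.05],[0,0,0],0]]'  >/dev/null && python3 g.py 7.5
```

```text
t 20.37 F 5.3 Fx -1.6 Fz 2.7 | y 38.1 x -0.3 z 52.3 mm
t 20.53 F 9.0 Fx -1.5 Fz 0.9 | y 37.6 x -0.3 z 52.3 mm
```

Force is up to 9 N and the tool is lagging, so this is probably the stop. Confirming with a 0.3 mm nudge.

```bash
python3 -m pendant '[[[0,0,0.03],[0,0,0],0],[[0,0,0],[0,0,0],0]]'  >/dev/null && python3 g.py 11
python3 -m pendant '[[[0,0,0],[0,0,0],0]]'  >/dev/null && python3 g.py 11
```

```text
t 20.70 F 7.1 Fx -1.7 Fz 1.3 | y 37.6 x -0.3 z 52.3 mm
t 20.78 F 7.7 Fx -2.1 Fz 0.8 | y 37.6 x -0.3 z 52.3 mm
```

```bash
python3 -m pendant '[[[0,0,0.03],[0,0,0],0],[[0,0,0],[0,0,0],0]]'  >/dev/null && python3 g.py 11 && python3 -m pendant '[[[0,0,0.03],[0,0,0],0],[[0,0,0],[0,0,0],0]]'  >/dev/null && python3 g.py 11
```

```text
t 20.95 F 9.2 Fx -2.5 Fz 0.5 | y 37.6 x -0.3 z 52.3 mm
t 21.12 F 9.5 Fx -1.1 Fz 0.4 | y 37.6 x -0.3 z 52.3 mm
```

The tool stayed at 37.6 mm while the force rose to 9.5 N, well above the 5 N drag: the pin is home, about 57 mm inside. Backing off and rising.

```bash
python3 -m pendant '[[[0,0,-0.1],[0,0,0],0],[[0,0,-0.5],[0,0,0],0],[[0,0,-1],[0,0,0],0],[[0,0,-1],[0,0,0],0],[[-2,0,-0.5],[0,0,0],0],[[-3,0,0],[0,0,0],0],[[-3,0,0],[0,0,0],0],[[-2,0,-2],[0,0,0],0],[[-1,0,-3],[0,0,0],0],[[0,0,-3],[0,0,0],0],[[0,0,-2],[0,0,0],0],[[0,0,0],[0,0,0],0]]'
python3 -c "
from h import *
a=cv2.resize(ctrl.get_image('scene')[225:350,320:440],None,fx=4.5,fy=4.5,interpolation=cv2.INTER_CUBIC)
cv2.imwrite('pics/s6.png',a)
c=np.array([.5329,-.0538]);ax=np.array([.3271,.945])
for y in (.020,.025,.03): print((proj('scene',[*(c+y*ax),.041])[0]-[320,225])*4.5)"
```

```text
clock: 22.12
ee_pos: [0.5885, 0.1076, 0.1629]
tcp_rot: [[0.002, 0.946, -0.323], [0.0, -0.323, -0.946], [-1.0, 0.001, -0.001]]
force: [-0.5, 0.3, 0.0]
opening: 0.002
[251.05582019 285.42628428]
[246.05402255 279.05761637]
[241.09517929 272.74364124]
```

View pics/s6.png

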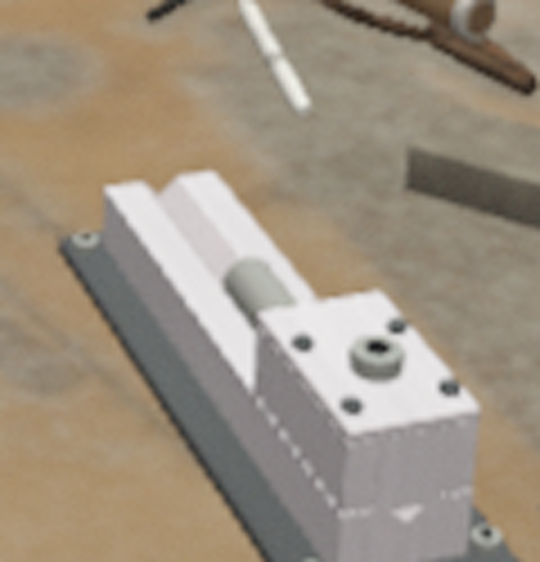

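The pin lies in the groove under the hood, its rear end at about crop (241,278), i.e. jig y of roughly 25 mm, where I expected it. The arm is clear.

```bash
python3 -c "
from plant import ctrl
print(ctrl.hand_in())"
```

```text
the job is handed in; nothing more can be done
None
```

I laid the pin in the V-groove and pushed it home with the closed fingertips. I then backed the arm off clear and handed in at about 22 s of the 58 s allowed; no verdict was reported.

- **Laying in:** the pin touched down with its axis about 41 mm up, as it should. The picture after release showed it lying along the groove.
- **Drag:** pushing took about 2–3 N in the open groove and 4–6 N from the roller on.
- **At the stop:** the tool halted while I commanded almost 1 mm more. The force settled at 9.5 N, so about 5 N on the stop itself, well under the 10 N it stands. By dead reckoning from where the roller was felt, the stop is about 57 mm inside, within the given 30–60 mm.
- **Last picture:** the pin is straight in the groove, its outer end at jig y of about 25 mm, which fits that depth to a few millimetres. The arm touched nothing, with the force reading near zero.
- **One small disagreement:** the gripper read about 17.6 mm while holding the 20 mm pin. The picture and the touchdown height both showed a normal grasp.
- **Not checked:** I did not measure the cap, tin and oilstone again at the end, but the arm never went near them.

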